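# Line up printed boxes on a build plate with a straightedge

### The arm

A 6-joint arm with a two-finger parallel gripper is mounted at the origin on the work surface. World frame = base frame: x ahead of the robot, y to its left, z up, the work surface at z = 0. Lengths are in m, angles in degrees, forces in N, time in s.
With the tool pointing down it reaches from about 0.35 to 0.725 m from the base axis. Payload 6 kg.
Tool frame: the origin (TCP) lies midway between the tips of the shut fingers; the grasp point (between the pads) lies arm.grip_depth behind it (arm.grip_depth is the distance from the TCP to the grasp point, in m); z points along the fingers, y is the line along which they close (so a half turn about z gives the same grasp; the last joint's range is limited). The gripper opens to 85 mm and grips with 20 to 120 N. Pads are 22 mm wide; open, the fingers measure 114 mm over their backs; the gripper's body (76 mm by 85 mm) begins 54 mm behind the grasp point. The pads swing forward as they close: fully open they stand 13 mm farther back than shut.
Start: joints at [85.239, 2.303, 4.859, 0, -92.561, -19.12], TCP at [0.243, 0.549, 0.231] pointing down, gripper open.
Joint ranges: [-146.85, 146.85], [-73.84, 115.35], [-62.03, 85.46], [-188.31, 113.3], [-161.28, -10.13], [-171.36, 171.36]. Speed limits (degrees/s): [147.25, 147.25, 172.46, 180, 180, 180].

### API

Orientations are given as a 3x3 rotation matrix whose columns are the frame's x, y, z axes.
In Python, from bench import arm gives the robot as it stands. The module is installed in compiled form; this text tells all that it offers.
- The arm moves only by the shell command python3 -m creep 'ROWS'. ROWS is JSON, a list of rows, each a list of 7 numbers: the shift along the tool's x, y, z in mm, then the turn, a rotation vector about the tool's x, y, z in degrees, then the finger opening in mm, from 0 to 85.4. In form: [[x, y, z, rx, ry, rz, fingers], ...]. A call has 1 to 8 rows; each row shifts and turns the commanded pose from where the row before left it, along the tool's axes as they then stand; what a row does not reach is not made up. A row lasts 1/8 s, in which the tool goes at most 62.5 mm and 10.7 degrees, less where a joint would pass 70% of its speed; a pose out of reach is approached as far as the arm can. A call with a gripper value outside its range is refused whole. The fingers move at their own pace and stop on an object; the grip force is fixed at half the most. Time passes only in rows, so rows that do not move let the fingers close. It gives the time, the measured TCP pose, the force, the opening and the grip force at its end, in the units of the state.
- arm.sense(): the state, without advancing time (a new reading comes with each control period).
- arm.camera(name): name is "side" or "top" or "wrist"; returns a dict with "color" (420x560x3 uint8, red, green, blue), "fovy" (degrees; the focal length in pixels is half the picture's height over the tangent of half this angle, whatever the lens; pixels are square), "cx", "cy" (the principal point, pixels), "R" (3x3) and "t" (3): a world point X has camera coordinates R X + t. Camera axes: x right, y down, z forward; pixel columns grow to the right and rows downward; lengths in m; the calibration is good to about 2 mm. A picture is of the moment at which its call begins. There is no depth.
- arm.close_job(): hands the job in; it is judged then, once.
Trained networks look in a picture, given as the dict that the camera call returned (one of the last four; its "shot" number tells which), for a name from the list of things; names that differ only in an ending like _2 or _b are one class to them, and where a whole thing is asked for, a point or a joint stands for the part that bears it (a point fixed in the world has none). Each returns a list of dicts, best first, with "score" (0 to 1); they miss things now and then, are a little off and sometimes report something else, mostly with a low value. They report only what shows in the picture. A call takes as long as a camera call. They do not tell look-alikes from the thing itself.
- arm.spot_in(picture, label): "at" ([column, row] in pixels, amid what is visible of it).
- arm.spot_point(picture, label): "at" ([column, row] in pixels: a listed point, or the origin of a listed thing).
The state is a dict: "t": time; "joint_pos": joint angles; "dq": joint speeds; "joint_efforts": joint torques, N m; "eef_pos": TCP position; "orientation": TCP orientation; "contact_force": force on the tool from outside, world axes, zero at the start; "moment": the same for the moment, N m; "grip_width": finger opening in m; "gripper_force": force on a finger pad.
Only numpy, scipy, OpenCV 4.12 (cv2) and the standard library are available. Lean on these libraries where they do the work, as an engineer would, in place of code of your own. Each camera call takes 0.05 s, during which the arm holds its last target. There are 200 camera calls.

### The job

Pick up the long straightedge by its upright grip and use it to push the three square printed boxes away from the robot into a straight row, so that their near sides stand along the pale line across the black build plate and the boxes sit square to it. Touch the boxes only with the straightedge, then leave it lying flat and let go.

Things in the scene. Friction and masses are not known exactly. Their poses are not given: they have to be found in the camera images.
- straightedge: Long aluminium bar 260 (its y) x 50 (x) x 8 mm, lying flat, 0.3 kg, with an upright grey grip blade amid it, 14 mm thick (x), 70 long (y), top 72 above the underside: take it high, across the 14 mm, fingertips above the boxes. Origin: centre of underside, z up; same either way round. Lies left or right of the plate, pointing away from the robot. The 110 mm scraper opposite is not needed.
- box_a: Square white printed box, open at the top, 40 x 40 mm, 26 mm tall, 40 g; origin at the centre of its underside, z up, x and y square to its sides. On the black plate, on the robot's side of the line, turned up to 0.2 rad from square with it. The right-hand one of the row (smallest y), about 75 mm from the middle one.
- box_b: Square white printed box, open at the top, 40 x 40 mm, 26 mm tall, 40 g; origin at the centre of its underside, z up, x and y square to its sides. On the black plate, on the robot's side of the line, turned up to 0.2 rad from square with it. The middle one of the row.
- box_c: Square white printed box, open at the top, 40 x 40 mm, 26 mm tall, 40 g; origin at the centre of its underside, z up, x and y square to its sides. On the black plate, on the robot's side of the line, turned up to 0.2 rad from square with it. The left-hand one of the row (largest y), about 75 mm from the middle one.
- line (a point): Middle of the 4 x 300 mm pale line on the fixed black plate, at its top, 3 mm above the bench; x across the line away from the robot, y along it to the left, z up. Plate: 330 mm along y, from 205 mm this side of the line to 105 beyond. Box centres start 20 to 90 mm this side. A round cap and a gear wheel beyond the line (centres 68+ mm, under 25 mm tall) are not part of the row.
Not all that is in view belongs to the job. Leave any blue or green look-alike of the box_a alone.

How it is judged:
By the outcome, as a careful person would: the job done as asked, in the order asked, and still so for the second after the job is handed in, with the robot touching nothing.
It also fails if it takes over 43 s, if anything falls off the work surface, if the arm or the gripper's body presses on something with over 40 N, if the wrist force passes 120 N, or if a joint passes its speed limit or range.

## Working session

There is one attempt and no reset: what is moved stays moved. The work goes in short steps, Python scripts to look and compute and a shell command to move; the robot and the scene stay as the last step left them, time stands still between calls to the robot, and variables do not carry over. Pictures are saved under pics/ and viewed, at most 10 in all, crops included, and the job is handed in when it is done.

```bash
mkdir -p pics
cat > h.py <<'E'
import numpy as np,cv2
from bench import arm
def K(p):
    f=210/np.tan(np.radians(p["fovy"]/2)); return f
def back(p,uv,z):
    f=K(p);R=np.array(p["R"]);t=np.array(p["t"])
    d=R.T@np.array([(uv[0]-p["cx"])/f,(uv[1]-p["cy"])/f,1]);c=-R.T@t
    return c+d*(z-c[2])/d[2]
def proj(p,X):
    q=np.array(p["R"])@np.array(X)+np.array(p["t"]);f=K(p)
    return [p["cx"]+f*q[0]/q[2],p["cy"]+f*q[1]/q[2]]
def save(p,n,crop=None,s=1):
    im=p["color"][:,:,::-1]
    if crop: im=im[crop[1]:crop[3],crop[0]:crop[2]]
    cv2.imwrite("pics/"+n,cv2.resize(im,None,fx=s,fy=s,interpolation=cv2.INTER_CUBIC))
E
python3 - <<'E'
from h import *
np.set_printoptions(precision=4,suppress=True)
s=arm.sense();print(s["t"],s["eef_pos"],s["orientation"],arm.grip_depth,s["grip_width"])
ps={}
for n in("top","side"):
    p=arm.camera(n);save(p,n+"0.png");ps[n]=p
    print(n,p["fovy"],p["cx"],p["cy"],-np.array(p["R"]).T@np.array(p["t"]),p["R"])
    for l,z in(("straightedge",0),("box_a",.003),("line",.003)):
        for d in arm.spot_point(p,l): print(n,l,d["score"],d["at"],back(p,d["at"],z))
t,sd=[cv2.imread(f"pics/{n}0.png") for n in("top","side")]
E
```

```text
0.0 [0.2427 0.5483 0.2303] [[ 0.9144 -0.4049 -0.0006]
 [-0.4049 -0.9144 -0.0017]
 [ 0.0001  0.0018 -1.    ]] 0.0187 0.08565150733305398
top 53.52051472882729 275.8842129597694 204.42583868189203 [ 0.4539 -0.0015  0.9072] [[ 0.0101 -0.9999  0.001 ]
 [-0.9981 -0.0102 -0.0601]
 [ 0.0601 -0.0004 -0.9982]]
top straightedge 0.74 [143.6, 201.3] [0.5125 0.287  0.    ]
top box_a 0.98 [346.9, 281.2] [ 0.3445 -0.1563  0.003 ]
top box_a 0.97 [324.3, 177.3] [ 0.5688 -0.107   0.003 ]
top box_a 0.94 [282.8, 182.8] [ 0.5558 -0.0164  0.003 ]
top box_a 0.92 [396.7, 169.2] [ 0.5882 -0.2653  0.003 ]
top box_a 0.88 [252.5, 176.0] [0.5701 0.0499 0.003 ]
top box_a 0.73 [425.4, 128.6] [ 0.6789 -0.3291  0.003 ]
top line 0.56 [282.8, 153.9] [ 0.6194 -0.0159  0.003 ]
side 55.60229023107999 285.39709458917605 207.18573325802717 [ 0.248  -0.6072  0.7577] [[ 0.918  -0.3966 -0.0035]
 [-0.294  -0.6745 -0.6772]
 [ 0.2662  0.6227 -0.7358]]
side straightedge 0.9 [248.1, 149.1] [0.5135 0.2951 0.    ]
side box_a 0.95 [327.2, 234.7] [ 0.5779 -0.092   0.003 ]
side box_a 0.94 [248.5, 294.1] [ 0.348  -0.1695  0.003 ]
side box_a 0.9 [308.4, 218.8] [ 0.5582 -0.0279  0.003 ]
side box_a 0.81 [422.8, 300.5] [ 0.6811 -0.331   0.003 ]
side box_a 0.76 [298.4, 199.5] [0.5632 0.043  0.003 ]
side line 0.59 [330.3, 207.3] [ 0.6268 -0.015   0.003 ]
```

View pics/top0.png

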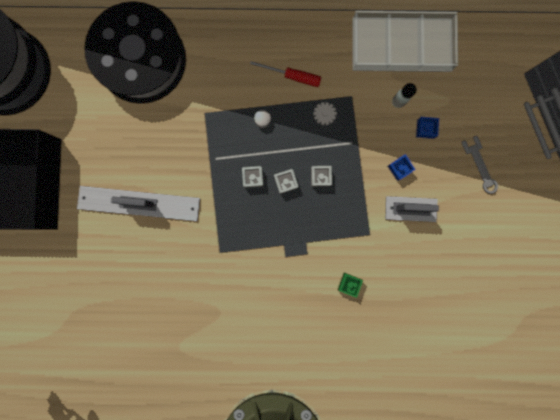

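View pics/side0.png

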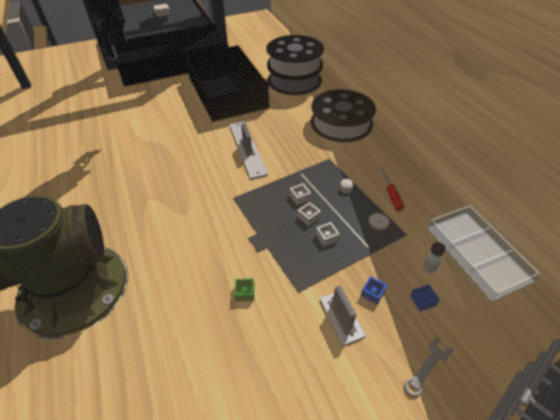

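The pictures show the straightedge at top (140,204), long along y. The three white boxes are at (252,176), (287,181) and (321,175), and the line runs from (216,158) to (350,144).

Possible mix-ups:
- **Boxes:** blue at (402,168) and (428,128), green at (351,286). The white ones on the plate are the right ones.
- **Straightedge:** the short scraper at (412,209). The long bar at (140,204) is the one I want.

Next I'll measure precisely and make one crop.

Run:
```python
from h import *
np.set_printoptions(precision=4,suppress=True)
p=arm.camera("top");save(p,"crop.png",(60,90,380,260),2.4)
g=cv2.cvtColor(p["color"],cv2.COLOR_RGB2HSV)
def blob(m,name):
    n,l,s,c=cv2.connectedComponentsWithStats(m.astype(np.uint8))
    return sorted([(s[i,4],i) for i in range(1,n)],reverse=True),l
# bar: low saturation bright
m=np.zeros(g.shape[:2],bool);m[180:228,70:208]=True
m&=(g[...,1]<60)&(g[...,2]>110)
r,l=blob(m,"");print(r[:3])
pts=np.argwhere(l>0)[:,::-1].astype(float)
W=np.array([back(p,q,.008)[:2] for q in pts]).astype(np.float32)*1000
print("bar",cv2.minAreaRect(W))
# line
m=np.zeros(g.shape[:2],bool);m[138:164,208:358]=True
m&=(g[...,2]>90)
pts=np.argwhere(m)[:,::-1].astype(float)
W=np.array([back(p,q,.003)[:2] for q in pts]).astype(np.float32)*1000
from numpy.linalg import svd
for _ in range(3):
    vx,vy,x0,y0=cv2.fitLine(W,cv2.DIST_HUBER,0,.01,.01).ravel()
    W=W[abs((W-[x0,y0])@[-vy,vx])<5]
a=(W-[x0,y0])@[vx,vy];mid=(a.min()+a.max())/2
print("line mid",x0+mid*vx,y0+mid*vy,"len",np.ptp(a),"dir",vx,vy,"yaw",np.degrees(np.arctan2(-vx/vy,1)))
# boxes
for (u,v) in((252,176),(287,181),(321,175)):
    m=np.zeros(g.shape[:2],bool);m[v-16:v+17,u-16:u+17]=True
    m&=(g[...,2]>90)
    m[cv2.boxPoints] if 0 else None
    r,l=blob(m,"");q=np.argwhere(l==r[0][1])[:,::-1]
    W=np.array([back(p,x,.029)[:2] for x in q]).astype(np.float32)*1000
    print("box",cv2.minAreaRect(W))
```

```text
[(np.int32(2233), 1)]
bar ((508.2886962890625, 297.1385498046875), (262.6170349121094, 53.002628326416016), 84.77497100830078)
line mid 625.7694 -6.343812 len 311.60303 dir 0.12573309 -0.9920641 yaw 7.223093
box ((567.1461181640625, 50.03266906738281), (43.453617095947266, 43.31665802001953), 5.597762584686279)
box ((558.3069458007812, -21.913297653198242), (42.50114440917969, 43.666412353515625), 18.933156967163086)
box ((570.36767578125, -96.93512725830078), (42.88520431518555, 42.49777603149414), 0.2898448407649994)
```

View pics/crop.png

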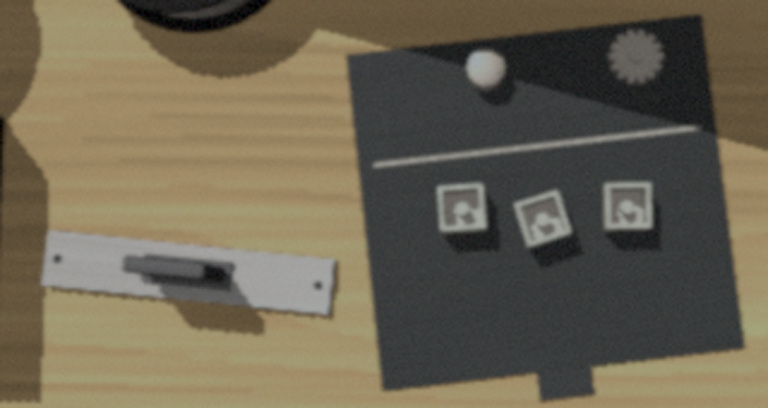

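```bash
python3 -m creep '[[43,15.3,6,0,0,0,85],[43,15.3,6,0,0,0,85],[43,15.3,6,0,0,0,85],[43,15.3,6,0,0,0,85],[43,15.3,6,0,0,0,85],[43,15.3,6,0,0,0,85],[43,15.3,6,0,0,0,85],[43,15.3,6,0,0,0,85]]'
python3 -m creep '[[0,0,0,0,0,10.2,60],[0,0,0,0,0,10.2,60],[0,0,0,0,0,10.2,60],[0,0,0,0,0,10.2,60],[0,0,0,0,0,10.2,60],[0,0,0,0,0,10.2,60],[0,0,0,0,0,10.1,60],[0,0,0,0,0,0,60]]'
cat >> h.py <<'E'
def togo(x,y,z,yaw): # yaw = angle of tool y axis deg; shift expressed in present tool axes
    s=arm.sense();R=np.array(s["orientation"]);d=(np.array([x,y,z])-s["eef_pos"])*1000
    a=np.degrees(np.arctan2(R[1,1],R[0,1]));w=(yaw-a+180)%360-180
    print("t",round(s["t"],2),"pos",s["eef_pos"],"tooly",round(a,2),"shift",np.round(R.T@d,1),"rz",round(-w,2),"tilt",np.round(R[:2,2],4),"grip",s["grip_width"],s["gripper_force"],"F",np.round(s["contact_force"],1))
E
python3 - <<'E'
from h import *
togo(.508,.297,.13,174.8)
p=arm.camera("wrist");save(p,"w1.png")
print(arm.spot_point(p,"straightedge"))
g=-np.array(p["R"]).T@np.array(p["t"]);print(g)
for l in ("straightedge",):
    for d in arm.spot_point(p,l): print(back(p,d["at"],0))
E
```

```text
t: 1.45
eef_pos: [0.5088, 0.2963, 0.1833]
orientation: [[0.914, -0.405, 0.0], [-0.405, -0.914, 0.0], [0.0, -0.0, -1.0]]
contact_force: [0.6, 0.3, 0.6]
grip_width: 0.0849
gripper_force: 0.0
t: 2.45
eef_pos: [0.5079, 0.2974, 0.1833]
orientation: [[-0.089, -0.996, -0.0], [-0.996, 0.089, -0.0], [0.0, -0.0, -1.0]]
contact_force: [-0.3, -0.2, 0.9]
grip_width: 0.0601
gripper_force: 0.0
t 2.45 pos [0.50785295 0.29743613 0.18330033] tooly 174.91 shift [ 0.4 -0.2 53.3] rz 0.11 tilt [-0.     -0.0001] grip 0.06009208384043105 0.0 F [-0.3 -0.2  0.9]
[{'at': [274.1, 183.2], 'score': 0.57}]
[0.5011115  0.22795831 0.3258745 ]
[0.51175349 0.29606643 0.        ]
```

View pics/w1.png

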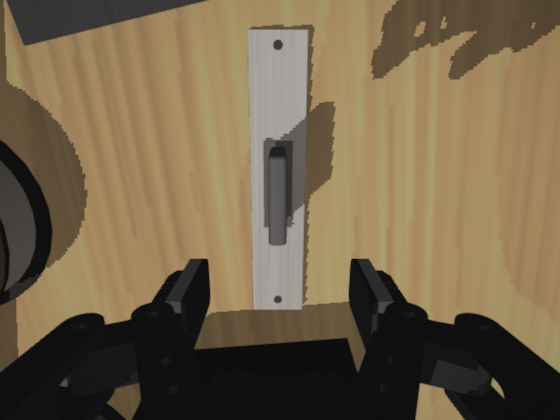

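The straightedge lies between the open fingers and in line with them: bar at columns 249–307, blade at (278,195), screws at (278,45) and (278,299). I'll go down and grip.

```bash
python3 -m creep '[[0,0,30,0,0,0,60],[0,0,30,0,0,0,60],[0,0,30,0,0,0,60],[0,0,25,0,0,0,60],[0,0,18,0,0,0,60],[0,0,9,0,0,0,60],[0,0,0,0,0,0,60],[0,0,0,0,0,0,10]]'
python3 -m creep '[[0,0,0,0,0,0,0],[0,0,0,0,0,0,0],[0,0,0,0,0,0,0],[0,0,0,0,0,0,0],[0,0,0,0,0,0,0],[0,0,0,0,0,0,0]]'
python3 - <<'E'
from h import *
togo(.508,.297,.06,174.8)
p=arm.camera("wrist")
for uv in((278,45),(277.5,299)): pass
E
```

```text
t: 3.6
eef_pos: [0.5084, 0.2978, 0.0425]
orientation: [[-0.09, -0.996, 0.001], [-0.996, 0.09, 0.001], [-0.001, -0.001, -1.0]]
contact_force: [0.1, -0.0, 0.0]
grip_width: 0.043
gripper_force: 0.0
t: 4.35
eef_pos: [0.5083, 0.2977, 0.0419]
orientation: [[-0.09, -0.996, 0.001], [-0.996, 0.09, 0.0], [-0.001, -0.001, -1.0]]
contact_force: [1.0, 1.4, 4.9]
grip_width: 0.013
gripper_force: 62.3
t 4.35 pos [0.50826621 0.29766935 0.04194584] tooly 174.83 shift [  0.7   0.2 -18.1] rz 0.03 tilt [0.0011 0.0005] grip 0.01303032148849959 62.34147906303406 F [1.  1.4 4.9]
```

```bash
python3 -m creep '[[0,0,-10,0,0,0,0],[0,0,-20,0,0,0,0],[0,0,-20,0,0,0,0],[0,0,-10,0,0,0,0],[15,0,0,0,0,0,0],[25,-2,0,0,0,0,0],[30,-2,0,0,0,0,0],[35,-2,0,0,0,0,0]]'
python3 -m creep '[[40,-2,0,0,0,0,0],[40,-2,0,0,0,0,0],[40,-2,0,0,0,0,0],[40,-1,0,0,0,0,0],[30,-1,0,0,0,0,0],[20,-1,0,0,0,0,0],[11,0,0,0,0,0,0],[5,0,0,0,0,-3,0]]'
python3 -m creep '[[0,0,0,0,0,-4,0],[0,0,0,0,0,-4,0],[0,0,0,0,0,-1.2,0],[0,0,0,0,0,0,0]]'
python3 - <<'E'
from h import *
np.set_printoptions(precision=4,suppress=True)
togo(.493,-.0335,.0455,187)
p=arm.camera("wrist");save(p,"w2.png")
t=arm.camera("top");save(t,"t2.png",(190,80,390,260),3)
print(p["R"],p["t"])
E
```

```text
t: 5.4
eef_pos: [0.5037, 0.1898, 0.1004]
orientation: [[-0.091, -0.996, -0.001], [-0.996, 0.091, -0.001], [0.001, 0.001, -1.0]]
contact_force: [1.1, 0.9, -3.0]
grip_width: 0.0129
gripper_force: 61.2
t: 6.4
eef_pos: [0.4922, -0.0348, 0.1009]
orientation: [[-0.038, -0.999, -0.001], [-0.999, 0.038, -0.0], [0.0, 0.001, -1.0]]
contact_force: [-0.4, 0.1, -2.8]
grip_width: 0.0134
gripper_force: 61.1
t: 6.9
eef_pos: [0.4927, -0.0337, 0.1011]
orientation: [[0.121, -0.993, -0.0], [-0.993, -0.121, -0.0], [0.0, 0.0, -1.0]]
contact_force: [-0.0, -0.3, -1.8]
grip_width: 0.0133
gripper_force: 61.1
t 6.9 pos [ 0.4927 -0.0337  0.1011] tooly -173.03 shift [-0.1 -0.4 55.6] rz -0.03 tilt [-0.0003 -0.0001] grip 0.013299386080777869 61.145464181900024 F [-0.  -0.3 -1.8]
[[-0.9925 -0.1226  0.0003]
 [-0.1177  0.9535  0.2774]
 [-0.0343  0.2753 -0.9607]] [0.4843 0.0895 0.2796]
```

View pics/w2.png

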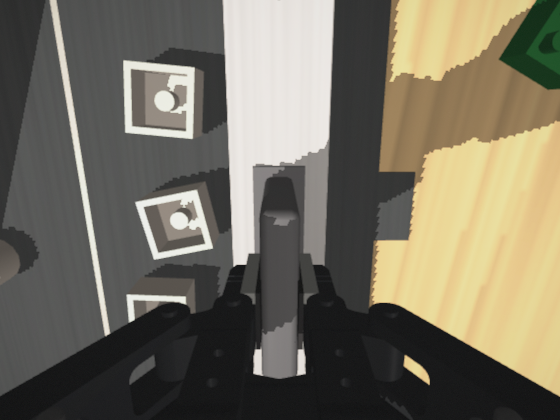

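The wrist view shows the bar in front of the three boxes, at (160,100), (175,222) and (160,305). The line runs from (55,0) to (107,330). I'll measure the line and the bar's front edge in this view.

```bash
cat >> h.py <<'E'
def lineedge(p,ztop,brange,rows=range(5,320,3)):
    # pale line columns (search about u=55+.158*v) and bar's left edge
    im=p["color"].astype(float).mean(2)
    L=[];B=[]
    for v in rows:
        c=int(55+.158*v); w=im[v,c-14:c+15]; w=np.clip(w-np.median(w)-25,0,None)
        if w.sum()>60: L.append([c-14+(w*np.arange(29)).sum()/w.sum(),v])
    for v in rows:
        if v>140: break
        a=im[v,brange[0]:brange[1]];g=np.diff(a);i=g.argmax()
        if g[i]>30:B.append([brange[0]+i+1,v])
    out=[]
    for q,z in((L,.003),(B,ztop)):
        W=np.array([back(p,u,z)[:2]*1000 for u in q],np.float32)
        vx,vy,x0,y0=cv2.fitLine(W,cv2.DIST_HUBER,0,.01,.01).ravel()
        out.append((vx,vy,x0,y0));print(len(q),"yaw",np.degrees(np.arctan(-vx/vy)),"x at y=-.017:",x0+vx/vy*(-17-y0),"at +80",x0+vx/vy*(80-y0))
    return out
E
python3 - <<'E'
from h import *
p=arm.camera("wrist")
lineedge(p,arm.sense()["eef_pos"][2]-.0339,(205,250))
t=arm.camera("top")
im=t["color"].astype(float).mean(2);L=[]
for u in range(220,346,2):
    v0=int(158-(u-216)*14/134);w=im[v0-6:v0+7,u];w=np.clip(w-np.median(w)-15,0,None)
    if w.sum()>30:L.append(back(t,(u,v0-6+(w*np.arange(13)).sum()/w.sum()),.003)[:2]*1000)
W=np.array(L,np.float32);vx,vy,x0,y0=cv2.fitLine(W,cv2.DIST_HUBER,0,.01,.01).ravel()
print("top line yaw",np.degrees(np.arctan(-vx/vy)),x0+vx/vy*(-17-y0),x0+vx/vy*(80-y0))
s=arm.sense();R=np.array(s["orientation"]);n=-R[:2,1];n/=n[1]**2+n[0]**2
e=np.array(s["eef_pos"][:2])*1000+25*n
print("robot front edge yaw",np.degrees(np.arctan2(n[1],n[0])),e[0]+(-17-e[1])*-n[1]/n[0],e[0]+(80-e[1])*-n[1]/n[0])
E
```

```text
105 yaw 7.360721 x at y=-.017: 627.416 at +80 614.88556
46 yaw 7.0702744 x at y=-.017: 515.4475 at +80 503.41666
top line yaw 7.2599835 627.1347 614.7775
robot front edge yaw 6.993491326417589 516.0313706135406 504.1324531577937
```

```bash
python3 -m creep '[[0,0,15,0,0,-0.25,0],[0,0,20,0,0,0,0],[0,0,12,0,0,0,0],[0,0,6,0,0,0,0],[0,0,2.4,0,0,0,0],[0,0,0,0,0,0,0],[0,-4,0,0,0,0,0],[0,-6,0,0,0,0,0]]'
python3 -m creep '[[0,-6,0,0,0,0,0],[0,-6,0,0,0,0,0],[0,-6,0,0,0,0,0],[0,-6,0,0,0,0,0],[0,-6,0,0,0,0,0],[0,-6,0,0,0,0,0],[0,-6,0,0,0,0,0],[0,-6,0,0,0,0,0]]'
python3 -m creep '[[0,-6,0,0,0,0,0],[0,-6,0,0,0,0,0],[0,-6,0,0,0,0,0],[0,-5,0,0,0,0,0],[0,-4,0,0,0,0,0],[0,-3,0,0,0,0,0],[0,-2,0,0,0,0,0],[0,0,0,0,0,0,0]]'
python3 - <<'E'
from h import *
togo(.6,-.02,.0449,187.25)
s=arm.sense();R=np.array(s["orientation"]);n=-R[:2,1]
e=np.array(s["eef_pos"][:2])*1000+25*n
print("front edge yaw",np.degrees(np.arctan2(n[1],n[0])),e[0]+(-17-e[1])*-n[1]/n[0])
p=arm.camera("wrist");save(p,"w3.png")
E
```

```text
t: 8.1
eef_pos: [0.5035, -0.0322, 0.0464]
orientation: [[0.127, -0.992, 0.001], [-0.992, -0.127, 0.0], [0.0, -0.001, -1.0]]
contact_force: [0.2, -0.8, -2.7]
grip_width: 0.0132
gripper_force: 61.1
t: 9.1
eef_pos: [0.5508, -0.0262, 0.0458]
orientation: [[0.127, -0.992, -0.0], [-0.992, -0.127, -0.0], [0.0, 0.0, -1.0]]
contact_force: [-0.9, 0.2, -3.7]
grip_width: 0.0133
gripper_force: 61.1
t: 10.1
eef_pos: [0.5825, -0.0222, 0.046]
orientation: [[0.127, -0.992, 0.001], [-0.992, -0.127, -0.0], [0.0, -0.001, -1.0]]
contact_force: [-0.5, -1.1, -3.2]
grip_width: 0.0132
gripper_force: 61.1
t 10.1 pos [ 0.58247568 -0.02215208  0.04603494] tooly -172.73 shift [  0.1 -17.7   1.1] rz 0.02 tilt [ 0.0006 -0.    ] grip 0.013211181135476242 61.142367124557495 F [-0.5 -1.1 -3.2]
front edge yaw 7.270922283916223 607.0210000864555
```

View pics/w3.png

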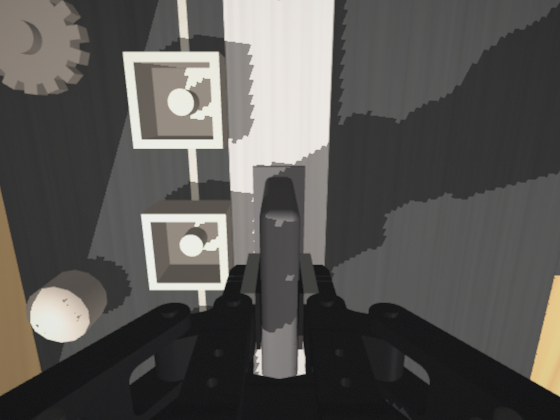

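Two boxes are square against the bar, at (175,100) and (188,250); the third is hidden below. The line shows at (183,20) and (194,175). I'll measure the remaining gap.

Run:
```python
from h import *
p=arm.camera("wrist")
im=p["color"].astype(float).mean(2)
L=[];B=[]
for v in list(range(3,48,3))+list(range(152,196,3)):
    c=int(182+.075*v);w=im[v,c-9:c+10];w=np.clip(w-np.median(w)-25,0,None)
    if w.sum()>60:L.append(back(p,(c-9+(w*np.arange(19)).sum()/w.sum(),v),.003)[:2]*1000)
for v in list(range(3,45,3)):
    a=im[v,212:245];g=np.diff(a);B.append(back(p,(212.5+g.argmax(),v),.0121)[:2]*1000)
for W in(L,B):
    W=np.array(W,np.float32);vx,vy,x0,y0=cv2.fitLine(W,cv2.DIST_HUBER,0,.01,.01).ravel()
    print(len(W),np.degrees(np.arctan(-vx/vy)),x0+vx/vy*(-17-y0),x0+vx/vy*(-100-y0))
```

```text
30 7.3787127 627.30505 638.0535
14 7.19955 606.9912 617.4759
```

```bash
python3 -m creep '[[0,-3,0,0,0,0,0],[0,-4,0,0,0,0,0],[0,-4,0,0,0,0,0],[0,-4,0,0,0,0,0],[0,-3,0,0,0,0,0],[0,-1.5,0,0,0,0,0],[0,-0.6,0,0,0,0,0],[0,0,0,0,0,0,0]]'
python3 - <<'E'
from h import *
togo(.602,-.02,.0449,187.25)
s=arm.sense();R=np.array(s["orientation"]);n=-R[:2,1]
e=np.array(s["eef_pos"][:2])*1000+25*n
print("front edge yaw",np.degrees(np.arctan2(n[1],n[0])),e[0]+(-17-e[1])*-n[1]/n[0])
p=arm.camera("top");save(p,"t4.png",(190,80,390,230),3.9)
E
```

```text
t: 11.2
eef_pos: [0.6022, -0.0196, 0.0458]
orientation: [[0.126, -0.992, 0.0], [-0.992, -0.126, -0.0], [0.0, -0.0, -1.0]]
contact_force: [-0.5, -0.0, -3.7]
grip_width: 0.0131
gripper_force: 61.1
t 11.2 pos [ 0.60219016 -0.01964759  0.04579581] tooly -172.73 shift [0.3 0.2 0.9] rz 0.02 tilt [ 0.0001 -0.    ] grip 0.013094848941481522 61.12519025802612 F [-0.5 -0.  -3.7]
front edge yaw 7.26547823926597 627.05497434855
```

View pics/t4.png

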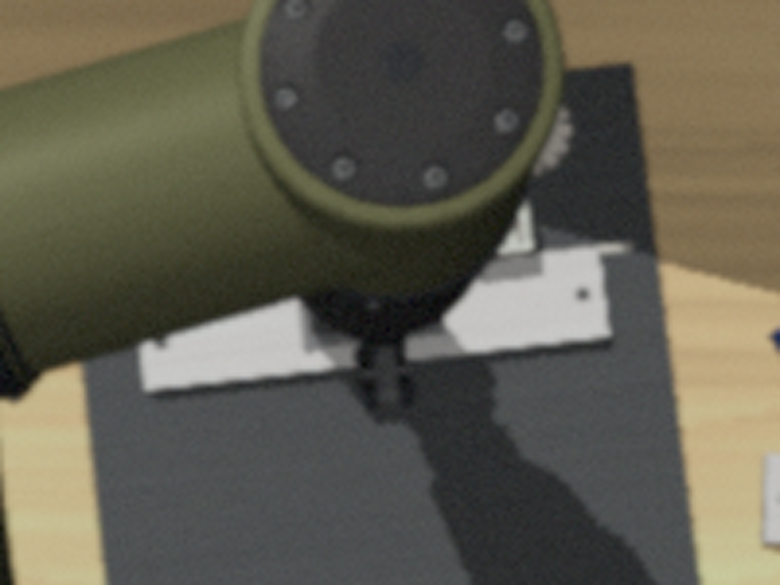

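```bash
python3 -m creep '[[0,2,0,0,0,0,0],[0,4,0,0,0,0,0],[0,2,0.5,0,0,0,0],[0,0,0.5,0,0,0,0],[0,0,0,0,0,0,0],[0,0,0,0,0,0,35],[0,0,0,0,0,0,35],[0,0,0,0,0,0,35]]'
python3 -m creep '[[0,0,-5,0,0,0,35],[0,0,-15,0,0,0,35],[0,0,-30,0,0,0,35],[0,0,-40,0,0,0,35],[0,20,-40,0,0,0,35],[0,50,-20,0,0,0,35],[0,50,0,0,0,0,35],[0,50,0,0,0,0,35]]'
python3 -m creep '[[-50,20,0,0,0,0,35],[-60,0,0,0,0,0,35],[-60,0,0,0,0,0,35],[-60,0,0,0,0,0,35],[-60,0,0,0,0,0,35],[0,0,0,0,0,0,35]]'
python3 - <<'E'
from h import *
p=arm.camera("top");save(p,"t5.png",(190,80,390,230),3.9)
g=p["color"].max(2)
for d in arm.spot_point(p,"box_a"): print(d["score"],d["at"],back(p,d["at"],.003))
E
```

```text
t: 12.25
eef_pos: [0.5945, -0.0207, 0.0453]
orientation: [[0.127, -0.992, 0.001], [-0.992, -0.127, -0.0], [0.0, -0.001, -1.0]]
contact_force: [-0.0, -0.3, 0.4]
grip_width: 0.0351
gripper_force: 0.0
t: 13.25
eef_pos: [0.4243, -0.0425, 0.1965]
orientation: [[0.126, -0.992, 0.002], [-0.992, -0.126, 0.0], [-0.0, -0.002, -1.0]]
contact_force: [-0.8, -0.5, 2.1]
grip_width: 0.0347
gripper_force: 0.0
t: 14.0
eef_pos: [0.368, 0.2457, 0.1954]
orientation: [[0.131, -0.991, -0.0], [-0.991, -0.131, -0.0], [0.0, 0.0, -1.0]]
contact_force: [1.1, -0.9, -0.1]
grip_width: 0.035
gripper_force: 0.0
0.96 [426.0, 128.8] [ 0.67842148 -0.33038189  0.003     ]
0.95 [351.5, 285.3] [ 0.33581877 -0.16618789  0.003     ]
0.86 [399.3, 165.9] [ 0.59557868 -0.27099358  0.003     ]
0.72 [315.6, 134.5] [ 0.66321329 -0.08754118  0.003     ]
0.71 [248.2, 145.3] [0.63770264 0.06022182 0.003     ]
0.59 [281.3, 140.2] [ 0.64976716 -0.01228417  0.003     ]
```

View pics/t5.png

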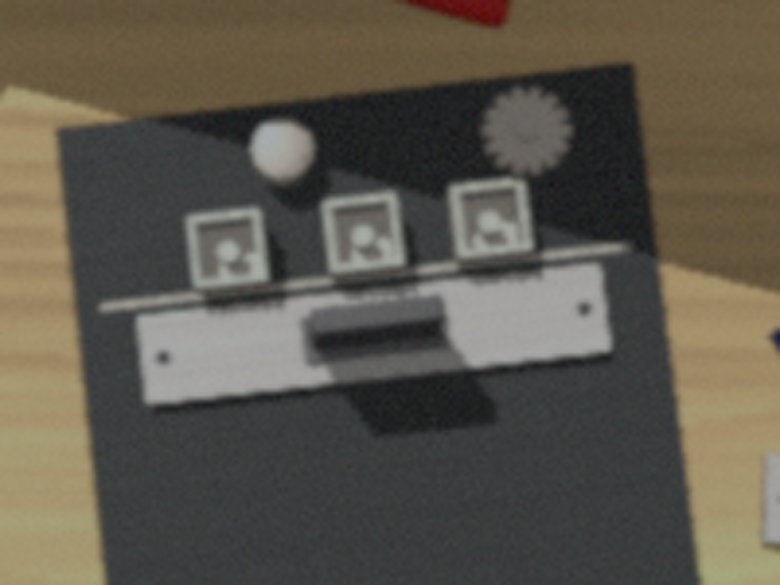

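The three boxes stand in a row behind the line, at crop pixels (228,250), (364,233) and (490,218). The bar lies flat in front of them. One numeric check before I hand in.

Run:
```python
from h import *
p=arm.camera("top");im=p["color"].max(2)
ex=np.array([np.cos(np.radians(7.28)),np.sin(np.radians(7.28))])
for u,v in((248,143),(283,139),(316,136)):
    m=np.zeros(im.shape,np.uint8);m[v-14:v+13,u-15:u+16]=(im[v-14:v+13,u-15:u+16]>105)
    P=np.argwhere(m)[:,::-1]
    W=np.array([back(p,x,.029)[:2]*1000 for x in P],np.float32)
    # drop anything near/below line: its z=.003 projection within 3.5mm
    G=np.array([back(p,x,.003)[:2]*1000 for x in P])
    W=W[((G-[627.2,-17])@ex)>3.2]
    (c,s,a)=cv2.minAreaRect(W);print(c,s,a,"centre beyond line",(np.array(c)-[627.2,-17])@ex)
```

```text
(637.173828125, 59.60149002075195) (42.502750396728516, 42.062255859375) 7.785520076751709 centre beyond line 19.600241989413732
(646.55419921875, -14.641536712646484) (42.1569938659668, 42.31876754760742) 7.014061450958252 centre beyond line 19.497040521040358
(655.2274169921875, -84.25093078613281) (41.93778991699219, 42.88661193847656) 6.993407249450684 centre beyond line 19.279552633753283
```

```bash
python3 -c "
from bench import arm
print(arm.close_job())"
```

```text
the job is handed in; nothing more can be done
None
```

The job is handed in at about 14 s on the robot's clock: by the last top-camera check, the three boxes stand in a row with near sides within about 1 mm of the line and square to it within about 0.5°, and the straightedge lies flat and released about 8 mm short of the line; the judge's result was not shown.

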